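# Gather the seal stones in the tote's red corner over the dish

## Task

Get the seal stones ready to be tipped out: first stand the white dish in the middle of the round red spot and let go of it, then lift the wooden tote by its handle and tilt it so that all five stones slide onto the red-painted corner, with that corner low over the middle of the dish but touching nothing. Finish while still holding the tote up in the gripper, tilted and still like that: do not put it down or tip the stones out, and leave the jar, the bottle and the bowl alone.

Things in the scene. Friction and masses are not known exactly. Their poses are not given: they have to be found in the camera images.
- mat: round dark-red spot, 140 mm across with a gold rim out to 156 mm, lying flat in the table top (no height). Origin: its centre. It does not move.
- dish_mid (a point): white ceramic rectangular open dish, 100 long (its x) x 56 wide (its y) x 36 mm high, walls 4 mm, 0.15 kg, standing on the table. The point is its centre, half-way up, 18 mm above its underside; z up. It is easily gripped across its 56 mm width.
- tote: open wooden carrying tote, 170 (x) x 130 (y) x 45 mm high, walls and floor 6 mm thick, 0.40 kg (+-20 %) and balanced under its handle. Origin: centre of its underside; z up. Five loose stones lie in it. Posts in the middle of its two x ends carry the handle bar; between them the bar is free (underside 95 mm up).
- tote_grip (a point): middle of the tote's handle: a straight wooden bar over the whole tote along the tote's x axis, 16 mm wide (y) and 20 mm high. The point is at the bar's mid-height, 105 mm above the tote's underside; axes are the tote's.
- red_corner (a point): outside bottom corner of the tote at its +x +y end, at (+85, +65, -105) mm from the handle point in the tote's axes; axes as the tote's. In this corner the floor is painted red over a square of 75 x 75 mm measured from the inner walls, and the walls beside it are red too.
- paint_jar: bystander: amber glass paint jar with gold cap, 60 mm across, 60 mm high, loose. Origin: centre of its underside.
- water_bottle: bystander: clear water bottle with blue cap, 64 mm across, 200 mm high, loose. Origin: centre of its underside.
- ink_bowl: bystander: white ceramic bowl, 84 mm across, 35 mm high, loose. Origin: centre of its underside.
- stone0_mid (a point): white marble round seal stone, a polished disc 20 mm across and 13 mm high, 12 g, lying flat and loose in the tote; the point is its centre, z its axis. It slides in the lacquered tote with friction 0.16 to 0.24, walls too: a tilt of 30 to 40 degrees, straight between the tote's x and y sides, takes the stones right into the corner.
- stone1_mid (a point): pale green round seal stone, same size and nature as stone0; the point is its centre.
- stone2_mid (a point): honey yellow round seal stone, same size and nature as stone0; the point is its centre.
- stone3_mid (a point): pale grey round seal stone, same size and nature as stone0; the point is its centre.
- stone4_mid (a point): cream round seal stone, same size and nature as stone0; the point is its centre.
Mind the look-alikes: they are no part of the job. Leave any green or orange look-alike of the part that bears dish_mid alone.

How it is judged (in metres and radians):
On the way, in this order (a step that is already met when the one before it is completed fails the run):
1. the dish stands on the round spot, released, the tote not yet lifted (horizontal distance between dish_mid and mat below 0.022 m and height (world z) of dish_mid below 0.024 m and angle between dish_mid's own z axis and vertical below 0.1 rad and contact force between the fingers and dish below 0.05 N and height (world z) of red_corner below 0.02 m), for 0.2 s.
2. the tote is lifted clear of the table in the gripper (height (world z) of red_corner above 0.03 m and contact force between the fingers and tote above 1 N), for 0.2 s.
At the end, for the whole second after the job is handed in: Held by the gripper alone, the tote is tilted 14 to 57 degrees, red corner 38 to 200 mm up and within 50 mm of the dish centre in plan; all five stone centres lie over the red square; the dish stands upright within 22 mm of the spot centre, touched by nothing. It lasts the last second (horizontal distance between dish_mid and mat below 0.022 m and height (world z) of dish_mid below 0.024 m and angle between dish_mid's own z axis and vertical below 0.1 rad and angle between tote_grip's own z axis and vertical between 0.25 and 1 rad and height (world z) of red_corner between 0.038 and 0.2 m and horizontal distance between red_corner and dish_mid below 0.05 m and contact force between the fingers and tote above 1 N and contact force between each of the fingers, tote and dish below 0.05 N and contact force between tote and paint_jar below 0.05 N and contact force between tote and water_bottle below 0.05 N and contact force between tote and ink_bowl below 0.05 N and x of stone0_mid in the frame of red_corner between -0.083 and 0 m and y of stone0_mid in the frame of red_corner between -0.083 and 0 m and z of stone0_mid in the frame of red_corner between 0 and 0.05 m and x of stone1_mid in the frame of red_corner between -0.083 and 0 m and y of stone1_mid in the frame of red_corner between -0.083 and 0 m and z of stone1_mid in the frame of red_corner between 0 and 0.05 m and x of stone2_mid in the frame of red_corner between -0.083 and 0 m and y of stone2_mid in the frame of red_corner between -0.083 and 0 m and z of stone2_mid in the frame of red_corner between 0 and 0.05 m and x of stone3_mid in the frame of red_corner between -0.083 and 0 m and y of stone3_mid in the frame of red_corner between -0.083 and 0 m and z of stone3_mid in the frame of red_corner between 0 and 0.05 m and x of stone4_mid in the frame of red_corner between -0.083 and 0 m and y of stone4_mid in the frame of red_corner between -0.083 and 0 m and z of stone4_mid in the frame of red_corner between 0 and 0.05 m); the arm keeps its last pose, push and grip.
It fails at once if the paint jar is pushed away or tipped (distance of paint_jar from where it was at the start of the episode above 0.03 m or angle between paint_jar's own z axis and vertical above 0.4 rad).
It fails at once if the water bottle is pushed away or tipped (distance of water_bottle from where it was at the start of the episode above 0.03 m or angle between water_bottle's own z axis and vertical above 0.4 rad).
It fails at once if the ink bowl is pushed away or tipped (distance of ink_bowl from where it was at the start of the episode above 0.03 m or angle between ink_bowl's own z axis and vertical above 0.4 rad).
It fails at once if a stone falls out of the tote (distance between any of stone0_mid, stone1_mid, stone2_mid, stone3_mid, stone4_mid and red_corner above 0.26 m or z of any of stone0_mid, stone1_mid, stone2_mid, stone3_mid, stone4_mid in the frame of red_corner below -0.02 m or z of any of stone0_mid, stone1_mid, stone2_mid, stone3_mid, stone4_mid in the frame of red_corner above 0.13 m).
It also fails if it takes over 58 s, if anything falls off the work surface, if the arm or the gripper's body presses on something with over 40 N, if the wrist force passes 120 N, or if a joint passes its speed limit or range.

## Robot

A 6-joint arm with a two-finger parallel gripper is mounted at the origin on the work surface. World frame = base frame: x ahead of the robot, y to its left, z up, the work surface at z = 0. Lengths are in mm, angles in degrees, forces in N, time in s.
With the tool pointing down it reaches from about 350 to 950 mm from the base axis. Payload 17.4 kg.
Tool frame: the origin (TCP) lies between the finger pads; the fingertips stand 11 mm ahead of it and the grasp point (between the pads) lies 8 mm behind it; x points along the fingers, y is the direction in which the jaws open and shut, and the axes are right-handed (so a half turn about x gives the same grasp; the last joint's range is limited). The gripper opens to 93 mm and grips with 3 to 60 N. Pads are 15 mm wide; open, the fingers measure 128 mm over their backs; the gripper's body (75 mm by 188 mm) begins 65 mm behind the grasp point.
Start: joints at [68.251, 6.646, 82.598, -0, 90.757, -2.166], TCP at [226.257, 635.956, 229.646] pointing down, gripper open.
Joint ranges: [-162.19, 162.19], [-47.58, 125.68], [4.15, 143.07], [-65.23, 245.23], [0.69, 171.88], [-170.13, 170.13]. Speed limits (degrees/s): [108.29, 108.29, 127.2, 180, 180, 180].

## Interface

Orientations are given as a 3x3 rotation matrix whose columns are the frame's x, y, z axes.
In Python, from plant import manip gives the robot as it stands.
- The arm moves only by the tool carry_out, never from a script. Its argument "plan" is a list of rows, each a list of 3 entries, a list of its own where there are three numbers: the closure, from 0 (fully open) to 1 (shut), then the shift along the tool's x, y, z in m, then the turn, a rotation vector about the tool's x, y, z in degrees. A call has exactly 10 rows; each row is the pose to reach, as a shift and turn from the pose measured when the call began, along the tool's axes at that moment; what a row does not reach only later rows make up. A row lasts 1/12 s, in which the tool goes at most 41.7 mm and 7.16 degrees, less where a joint would pass 70% of its speed; a pose out of reach is approached as far as the arm can. A call with a gripper value outside its range is refused whole. The fingers move at their own pace and stop on an object; "newtons" is the grip in N (left out, the last holds). Time passes only in rows, so rows that repeat a pose let the fingers close, or fill a call up. It gives the time, the measured TCP pose, the force and the opening at its end, in the units of the state.
- manip.observe(): the state, without advancing time (a new reading comes with each control period).
- manip.camera(name): name is "scene" or "top"; returns a dict with "color" (384x512x3 uint8, red, green, blue), "depth" (384x512 float32, mm along the optical axis (not along the pixel's ray), 0 where there is no reading), "K" (3x3 intrinsics, pixels), "rvec" (rotation vector, rad) and "tvec" (3), from world to camera coordinates, as OpenCV has them. Camera axes: x right, y down, z forward; pixel columns grow to the right and rows downward; lengths in mm; the calibration is good to about 2 mm. A picture is of the moment at which its call begins.
- manip.sign_off(): hands the job in, once; it reports no verdict.
The state is a dict: "time": time; "joint_pos": joint angles; "joint_velocities": joint speeds; "joint_torque": joint torques, N m; "eef_pos": TCP position; "eef_rot": TCP orientation; "ft_force": force on the tool from outside, world axes, zero at the start; "ft_torque": the same for the moment, N m; "opening": finger opening in mm.
Only numpy, scipy, OpenCV 4.12 (cv2) and the standard library are available. Lean on these libraries where they do the work, as an engineer would, in place of code of your own. Each camera call takes 0.05 s, during which the arm holds its last target.

## Working session

There is one attempt and no reset: what is moved stays moved. The work goes in short steps, Python scripts to look and compute and a tool call to move; the robot and the scene stay as the last step left them, time stands still between calls to the robot, and variables do not carry over. Pictures are saved under pics/ and viewed, and the job is handed in when it is done.

Besides the shell and the picture viewer there is one more tool, called after "Emit:" as name([rows], argument=value, ...), one row to a line, values as JSON. carry_out: Moves the arm, as the interface text tells. Its arguments: {"type":"object","properties":{"plan":{"type":"array"},"newtons":{"type":"number"}},"required":["plan"]}

```bash
ls; mkdir -p pics; python3 - <<'E'
from plant import manip
import cv2,numpy as np,pickle
print(manip.observe())
d={}
for n in("scene","top"):
    c=manip.camera(n); d[n]=c
    cv2.imwrite(f"pics/{n}0.png",c["color"][:,:,::-1]); print(n,c["K"],c["rvec"],c["tvec"],c["depth"].min(),c["depth"].max())
pickle.dump(d,open("cam0.pkl","wb"))
E
```

```text
pics
{'time': 0.0, 'joint_pos': array([ 6.82502238e+01,  6.67444708e+00,  8.26375989e+01, -7.28390683e-04,
        9.07569376e+01, -2.16835975e+00]), 'joint_velocities': array([ 0.01729851,  0.04428767, -0.03779497,  0.04646393, -0.00993568,
        0.061026  ]), 'joint_torque': array([-1.08755859e-03, -7.21281052e+01, -6.22596502e+01,  7.77655444e-02,
        2.42537842e-02, -1.13073422e-04]), 'eef_pos': array([226.18755094, 635.75593119, 228.88130216]), 'eef_rot': array([[-4.34336598e-04,  3.35145890e-01,  9.42166144e-01],
       [-1.12299026e-03,  9.42165476e-01, -3.35146170e-01],
       [-9.99999275e-01, -1.20360965e-03, -3.28513787e-05]]), 'ft_force': array([-0.17609576,  0.86943246, -0.25315739]), 'ft_torque': array([0.01665224, 0.00787011, 0.01783133]), 'opening': 92.98053580590825}
scene [[418.29008602   0.         259.86779079]
 [  0.         418.29008602 204.96584384]
 [  0.           0.           1.        ]] [ 1.37633022  2.25326758 -0.86967989] [ 212.11193096 -322.56180952 1672.35865188] 0.0 3270.9387
top [[370.37082377   0.         252.86021456]
 [  0.         370.37082377 188.36547072]
 [  0.           0.           1.        ]] [ 2.2211289  -2.16239185  0.02217624] [  41.25084676  534.96189195 1109.68342486] 0.0 1959.4153
```

View pics/scene0.png

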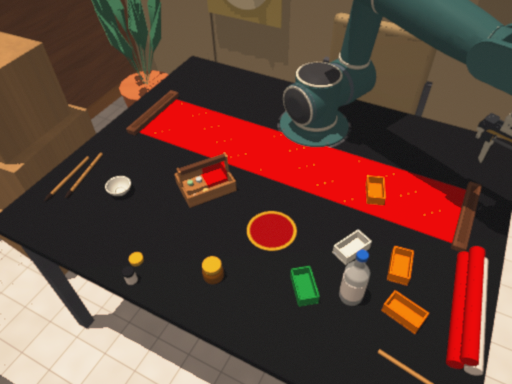

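View pics/top0.png

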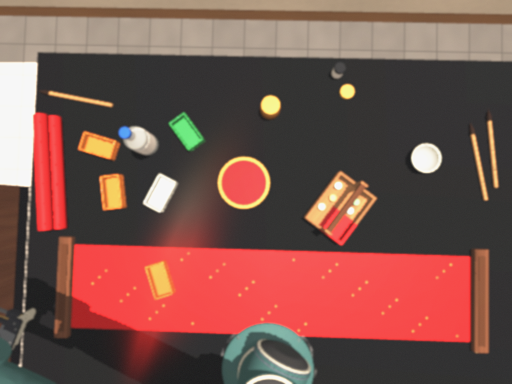

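The top view shows the white dish near (160,193), the mat at (244,183) and the tote at (341,208), with its red corner towards the lower right at about (345,243). The bottle is at (140,140), the jar at (270,105) and the bowl at (426,158).

```bash
cat > h.py <<'E'
import cv2,numpy as np
def RT(c):
    return cv2.Rodrigues(np.array(c["rvec"],float))[0],np.array(c["tvec"],float).ravel()
def cast(c,uv,z):
    R,t=RT(c); uv=np.atleast_2d(np.array(uv,float)); C=-R.T@t
    d=(np.linalg.inv(c["K"])@np.c_[uv,np.ones(len(uv))].T).T@R
    s=(z-C[2])/d[:,2]; return C+d*s[:,None]
def pts(c):
    R,t=RT(c); h,w=c["depth"].shape; v,u=np.mgrid[:h,:w]; D=c["depth"].astype(float)
    p=(np.stack([u,v,np.ones_like(u)],-1)*1.0)@np.linalg.inv(c["K"]).T*D[...,None]
    return (p-t)@R
def proj(c,P):
    R,t=RT(c); q=np.atleast_2d(P)@R.T+t; q=q@np.array(c["K"]).T; return q[:,:2]/q[:,2:]
E
python3 - <<'E'
import pickle
from h import *
d=pickle.load(open("cam0.pkl","rb"))
np.set_printoptions(precision=1,suppress=True)
for n,c in d.items():
    P=pts(c); hsv=cv2.cvtColor(c["color"],cv2.COLOR_RGB2HSV); H,S,V=cv2.split(hsv)
    print(n,'cam',-RT(c)[0].T@RT(c)[1])
    xc={'top':(slice(160,225),slice(130,195)),'scene':(slice(215,275),slice(320,385))}[n]
    m=np.zeros_like(H); m[xc]=((S<70)&(V>110))[xc]
    # dish
    num,l,st,ce=cv2.connectedComponentsWithStats(m)
    k=1+np.argmax(st[1:,4]); m=(l==k).astype(np.uint8)
    z=P[...,2][m>0]; print('dish px',m.sum(),'z pct',np.percentile(z,[1,10,50,90,99]))
    cn=max(cv2.findContours(m,0,2)[0],key=cv2.contourArea)
    w=cast(c,cn[:,0],36); r=cv2.minAreaRect(w[:,:2].astype(np.float32)); print('dish rect@36',r)
    if 1:
        rim=P[(m>0)&(P[...,2]>30)]; print('rim rect',cv2.minAreaRect(rim[:,:2].astype(np.float32)),rim.mean(0))
    # mat
    xc={'top':(slice(150,217),slice(210,278)),'scene':(slice(205,255),slice(240,302))}[n]
    m=np.zeros_like(H); m[xc]=((S>120)&(V>70))[xc]
    cn=max(cv2.findContours(m,0,2)[0],key=cv2.contourArea); w=cast(c,cn[:,0],0)
    print('mat',cv2.minEnclosingCircle(w[:,:2].astype(np.float32)), cv2.fitEllipse(w[:,:2].astype(np.float32)))
    # tote
    xc={'top':(slice(165,250),slice(295,385)),'scene':(slice(150,210),slice(165,245))}[n]
    Q=P[xc]; 
    b=Q[(Q[...,2]>90)&(Q[...,2]<130)]; print('bar',len(b),cv2.minAreaRect(b[:,:2].astype(np.float32)),np.percentile(b[:,2],[5,50,95]))
    q=Q[(Q[...,2]>35)&(Q[...,2]<60)]; print('tote rim',len(q),cv2.minAreaRect(q[:,:2].astype(np.float32)))
    for nm,xy in dict(jar=(270,103),bottle=(140,140),bowl=(426,158)).items():
        if n=='top': print(nm,P[xy[1],xy[0]])
c=d['top']
cv2.imwrite('pics/zt.png',cv2.resize(c["color"][150:260,290:400,::-1],(770,770)[:2],interpolation=cv2.INTER_CUBIC)[:600])
cv2.imwrite('pics/zd.png',cv2.resize(c["color"][110:220,90:220,::-1],(709,600),interpolation=cv2.INTER_CUBIC))
E
```

```text
scene cam [1293.5  448.  1035.3]
dish px 982 z pct [ -1.8   2.4  23.9 143.8 179.4]
dish rect@36 ((545.8954467773438, 344.05523681640625), (170.38485717773438, 107.3016128540039), 13.437297821044922)
rim rect ((875.299072265625, 402.869140625), (839.1260375976562, 100.18087768554688), 10.31058120727539) [616.2 364.6 107.1]
mat ((555.1786499023438, 89.81800842285156), 82.17729949951172) ((555.4984130859375, 89.8180923461914), (159.9719696044922, 161.08226013183594), 120.21395111083984)
bar 392 ((487.3156433105469, -197.95614624023438), (25.614133834838867, 170.55104064941406), 55.07883071899414) [ 97.2 111.9 117.5]
tote rim 294 ((487.38885498046875, -197.75160217285156), (137.21237182617188, 172.8891143798828), 52.45319747924805)
top cam [ 489.7   33.3 1130.7]
dish px 857 z pct [-4.6 -1.1  4.2 34.5 38.6]
dish rect@36 ((511.9734191894531, 331.139892578125), (70.94422149658203, 108.63432312011719), 65.08927917480469)
rim rect ((480.0460205078125, 208.2685546875), (333.8164978027344, 106.46495056152344), 75.45502471923828) [511.9 323.1  74.2]
mat ((552.615966796875, 85.62844848632812), 82.6499252319336) ((552.5139770507812, 85.63484191894531), (162.33494567871094, 162.86447143554688), 158.43209838867188)
bar 449 ((483.07623291015625, -200.9108123779297), (21.92827606201172, 170.23699951171875), 54.6539421081543) [100.9 114.3 117.5]
tote rim 489 ((482.74798583984375, -201.0118408203125), (130.83543395996094, 170.99159240722656), 54.40121841430664)
jar [782.4  11.4  59.5]
bottle [652.2 363.5 135.6]
bowl [ 639.  -463.5    9.7]
```

View pics/zt.png

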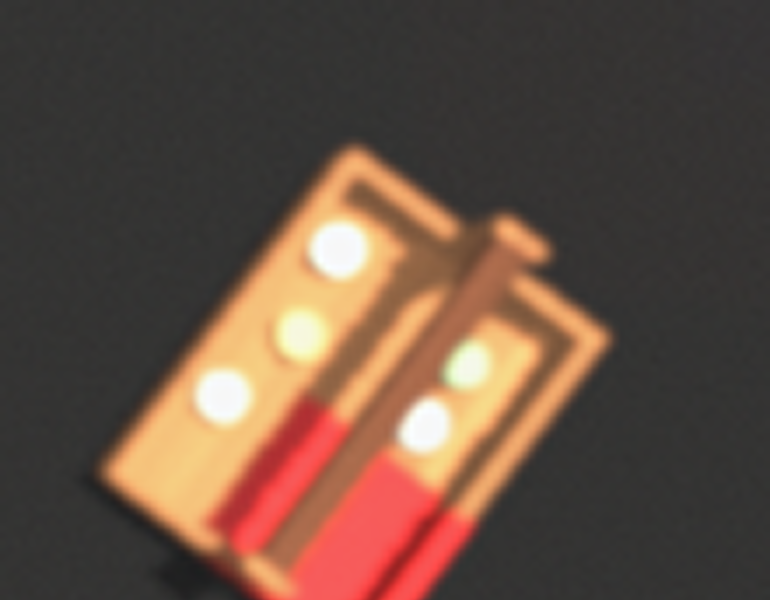

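View pics/zd.png

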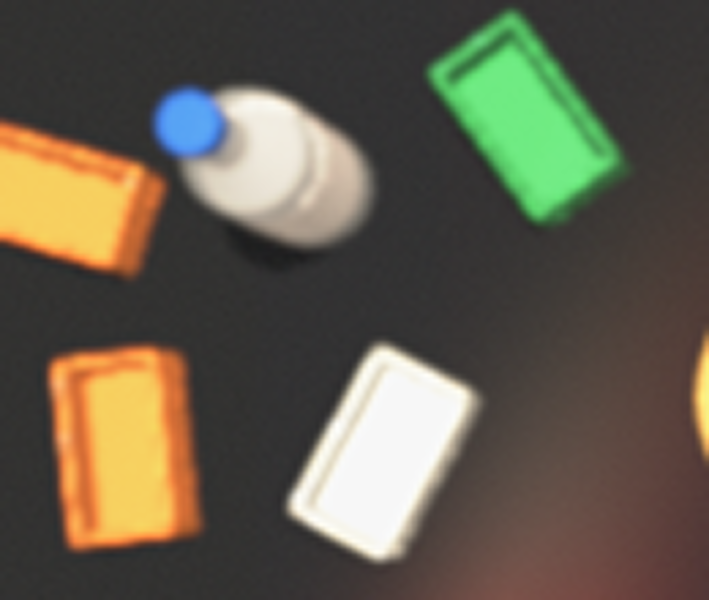

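```bash
python3 - <<'E'
import pickle
from h import *
d=pickle.load(open("cam0.pkl","rb"))
np.set_printoptions(precision=1,suppress=True)
for n,c in d.items():
    P=pts(c); H,S,V=cv2.split(cv2.cvtColor(c["color"],cv2.COLOR_RGB2HSV))
    xc={'top':(slice(168,218),slice(135,185)),'scene':(slice(225,268),slice(325,378))}[n]
    m=np.zeros_like(H); m[xc]=((S<70)&(V>100)&(P[...,2]>29)&(P[...,2]<44))[xc]
    num,l,st,ce=cv2.connectedComponentsWithStats(m,connectivity=8)
    near=np.hypot(P[...,0]-512,P[...,1]-329)<75
    q=P[(m>0)&near]; r=cv2.minAreaRect(q[:,:2].astype(np.float32)); print(n,len(q),r,q.mean(0))
c=d['top']
print('bottle base',cast(c,[[150.5,147.6]],0),'cap',cast(c,[[125,132]],200))
print('bowl',cast(c,[[426,158]],35),'jar',cast(c,[[271,105]],60))
E
```

```text
scene 181 ((517.686767578125, 337.69793701171875), (58.1048583984375, 102.13263702392578), 63.301334381103516) [517.4 337.3  34.2]
top 163 ((512.8621215820312, 334.940185546875), (56.57154083251953, 99.85301971435547), 63.7958984375) [512.5 334.5  34.2]
bottle base [[651.6 375.    0. ]] cap [[661.3 381.4 200. ]]
bowl [[ 635.7 -452.3   35. ]] jar [[776.4   8.3  60. ]]
```

```bash
cat >> h.py <<'E'
from scipy.spatial.transform import Rotation as Ro
def down(az):
    a=np.radians(az); x=np.array([0,0,-1.]); y=np.array([np.cos(a),np.sin(a),0]); return np.c_[x,y,np.cross(x,y)]
def rel(s,p,R):
    R0=s["eef_rot"]; return np.round(R0.T@(np.array(p)-s["eef_pos"])/1000,4), np.round(Ro.from_matrix(R0.T@R).as_rotvec(degrees=True),2)
def st(s):
    print('t',round(s["time"],2),'p',s["eef_pos"].round(1),'y-az',np.degrees(np.arctan2(s["eef_rot"][1,1],s["eef_rot"][0,1])).round(1),'F',s["ft_force"].round(1),'open',round(s["opening"],1),'j',s["joint_pos"].round(0))
E
python3 - <<'E'
from plant import manip
from h import *
s=manip.observe(); st(s)
print(rel(s,[515.3,336.3,100],down(63.5)))
print(rel(s,[515.3,336.3,16],down(63.5)))
E
```

```text
t 0.1 p [226.2 635.8 229. ] y-az 70.4 F [-0.1 -0.2 -1.5] open 92.8 j [68.  7. 83.  0. 91. -2.]
(array([ 0.1292, -0.1851,  0.3728]), array([6.92, 0.  , 0.06]))
(array([ 0.2132, -0.1851,  0.3728]), array([6.92, 0.  , 0.06]))
```

Emit:
carry_out([
  [0, [0, -0.015, 0.03], [0.7, 0, 0]],
  [0, [0.01, -0.03, 0.065], [1.4, 0, 0]],
  [0, [0.02, -0.05, 0.1], [2, 0, 0]],
  [0, [0.03, -0.068, 0.137], [2.7, 0, 0]],
  [0, [0.04, -0.086, 0.174], [3.4, 0, 0]],
  [0, [0.05, -0.104, 0.21], [4.1, 0, 0]],
  [0, [0.06, -0.122, 0.246], [4.8, 0, 0]],
  [0, [0.07, -0.14, 0.282], [5.5, 0, 0]],
  [0, [0.08, -0.158, 0.318], [6.2, 0, 0]],
  [0, [0.09, -0.175, 0.352], [6.9, 0, 0]],
])

```text
time: 0.93
eef_pos: [500.2, 351.0, 138.6]
eef_rot: [[-0.0, 0.447, 0.895], [-0.001, 0.895, -0.447], [-1.0, -0.001, 0.0]]
ft_force: [-0.1, -0.1, -1.3]
opening: 93.2
```

```bash
python3 - <<'E'
from plant import manip
from h import *
s=manip.observe(); st(s)
print(rel(s,[515.3,336.3,16],down(63.5)))
E
```

```text
t 0.93 p [500.2 351.  138.6] y-az 63.5 F [-0.1 -0.1 -1.3] open 93.2 j [ 33.   1.  97.  -0.  82. -31.]
(array([ 0.1226, -0.0062,  0.0201]), array([-0.03,  0.  ,  0.07]))
```

Emit:
carry_out([
  [0, [0.01, -0.004, 0.012], [0, 0, 0]],
  [0, [0.03, -0.006, 0.02], [0, 0, 0]],
  [0, [0.05, -0.006, 0.02], [0, 0, 0]],
  [0, [0.07, -0.006, 0.02], [0, 0, 0]],
  [0, [0.085, -0.006, 0.02], [0, 0, 0]],
  [0, [0.1, -0.006, 0.02], [0, 0, 0]],
  [0, [0.112, -0.006, 0.02], [0, 0, 0]],
  [0, [0.12, -0.006, 0.02], [0, 0, 0]],
  [0, [0.1225, -0.006, 0.02], [0, 0, 0]],
  [0, [0.1225, -0.006, 0.02], [0, 0, 0]],
])

```text
time: 1.77
eef_pos: [515.1, 336.5, 15.6]
eef_rot: [[-0.001, 0.446, 0.895], [-0.001, 0.895, -0.446], [-1.0, -0.002, -0.0]]
ft_force: [0.5, 0.1, -0.9]
opening: 93.1
```

Emit:
carry_out([
  [0.3, [0, 0, 0], [0, 0, 0]],
  [0.6, [0, 0, 0], [0, 0, 0]],
  [0.8, [0, 0, 0], [0, 0, 0]],
  [1, [0, 0, 0], [0, 0, 0]],
  [1, [0, 0, 0], [0, 0, 0]],
  [1, [0, 0, 0], [0, 0, 0]],
  [1, [0, 0, 0], [0, 0, 0]],
  [1, [0, 0, 0], [0, 0, 0]],
  [1, [0, 0, 0], [0, 0, 0]],
  [1, [0, 0, 0], [0, 0, 0]],
], newtons=15)

```text
time: 2.6
eef_pos: [515.2, 336.6, 15.8]
eef_rot: [[-0.001, 0.446, 0.895], [-0.001, 0.895, -0.446], [-1.0, -0.002, -0.0]]
ft_force: [-1.2, -0.6, 4.2]
opening: 56.1
```

```bash
python3 - <<'E'
from plant import manip
from h import *
s=manip.observe(); st(s)
c=manip.camera("top"); cv2.imwrite("pics/top1.png",c["color"][:,:,::-1])
c=manip.camera("scene"); cv2.imwrite("pics/scene1.png",c["color"][:,:,::-1])
print(rel(s,[554,87.7,50],down(63.5)))
E
```

```text
t 2.6 p [515.2 336.6  15.8] y-az 63.5 F [-1.2 -0.6  4.2] open 56.1 j [ 31.   7. 102.  -0.  70. -33.]
(array([-0.0339, -0.2054,  0.1459]), array([-0.02, -0.01,  0.09]))
```

View pics/scene1.png

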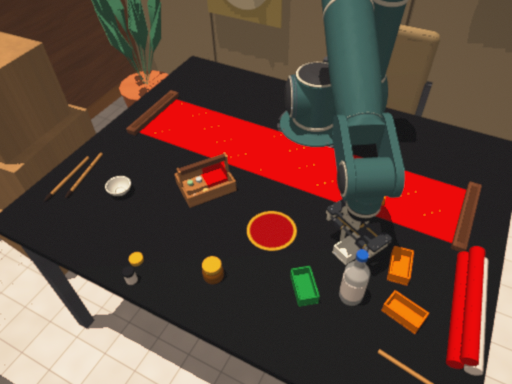

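The scene view shows the gripper holding the white dish at about (355,245), and the opening of 56 mm matches its width. I'll lift it and carry it to the spot.

Emit:
carry_out([
  [1, [-0.015, 0, 0], [0, 0, 0]],
  [1, [-0.035, -0.01, 0.006], [0, 0, 0]],
  [1, [-0.04, -0.035, 0.024], [0, 0, 0]],
  [1, [-0.04, -0.062, 0.044], [0, 0, 0]],
  [1, [-0.04, -0.09, 0.064], [0, 0, 0]],
  [1, [-0.04, -0.118, 0.084], [0, 0, 0]],
  [1, [-0.04, -0.146, 0.104], [0, 0, 0]],
  [1, [-0.04, -0.174, 0.124], [0, 0, 0]],
  [1, [-0.04, -0.195, 0.139], [0, 0, 0]],
  [1, [-0.04, -0.2054, 0.146], [0, 0, 0]],
])

```text
time: 3.53
eef_pos: [554.2, 85.0, 55.8]
eef_rot: [[-0.001, 0.448, 0.894], [-0.002, 0.894, -0.448], [-1.0, -0.002, -0.0]]
ft_force: [0.3, -0.5, -1.5]
opening: 55.9
```

```bash
python3 - <<'E'
from plant import manip
from h import *
s=manip.observe(); st(s)
print(rel(s,[554,87.7,16.5],down(63.5)))
E
```

```text
t 3.53 p [554.2  85.   55.8] y-az 63.4 F [ 0.3 -0.5 -1.5] open 55.9 j [  6.  -2. 108.  -0.  74. -57.]
(array([ 0.0393,  0.0024, -0.0014]), array([-0.12, -0.02,  0.13]))
```

Emit:
carry_out([
  [1, [0.005, 0.002, -0.001], [0, 0, 0]],
  [1, [0.012, 0.0024, -0.0014], [0, 0, 0]],
  [1, [0.02, 0.0024, -0.0014], [0, 0, 0]],
  [1, [0.027, 0.0024, -0.0014], [0, 0, 0]],
  [1, [0.032, 0.0024, -0.0014], [0, 0, 0]],
  [1, [0.036, 0.0024, -0.0014], [0, 0, 0]],
  [1, [0.038, 0.0024, -0.0014], [0, 0, 0]],
  [1, [0.039, 0.0024, -0.0014], [0, 0, 0]],
  [1, [0.0395, 0.0024, -0.0014], [0, 0, 0]],
  [1, [0.0395, 0.0024, -0.0014], [0, 0, 0]],
])

```text
time: 4.37
eef_pos: [554.1, 87.7, 16.5]
eef_rot: [[-0.001, 0.448, 0.894], [-0.002, 0.894, -0.448], [-1.0, -0.002, -0.0]]
ft_force: [0.1, 0.1, -0.9]
opening: 55.8
```

Emit:
carry_out([
  [0.3, [0, 0, 0], [0, 0, 0]],
  [0.1, [0, 0, 0], [0, 0, 0]],
  [0, [0, 0, 0], [0, 0, 0]],
  [0, [0, 0, 0], [0, 0, 0]],
  [0, [0, 0, 0], [0, 0, 0]],
  [0, [0, 0, 0], [0, 0, 0]],
  [0, [-0.015, 0, 0], [0, 0, 0]],
  [0, [-0.04, 0, 0], [0, 0, 0]],
  [0, [-0.075, 0, 0], [0, 0, 0]],
  [0, [-0.11, 0, 0], [0, 0, 0]],
])

```text
time: 5.2
eef_pos: [553.6, 87.9, 127.3]
eef_rot: [[-0.002, 0.448, 0.894], [-0.002, 0.894, -0.448], [-1.0, -0.003, -0.001]]
ft_force: [0.8, 0.5, 0.1]
opening: 92.7
```

```bash
python3 - <<'E'
from plant import manip
from h import *
s=manip.observe(); st(s)
print(rel(s,[554,87.7,200],down(63.5)))
print(rel(s,[485.2,-199.4,200],down(54.7)))
E
```

```text
t 5.2 p [553.6  87.9 127.3] y-az 63.4 F [0.8 0.5 0.1] open 92.7 j [  6.  -5. 104.  -0.  81. -57.]
(array([-0.0727, -0.0002,  0.0003]), array([-0.12, -0.08,  0.16]))
(array([-0.072 , -0.2877,  0.0674]), array([ 8.68, -0.06,  0.17]))
```

Emit:
carry_out([
  [0, [-0.03, -0.01, 0.003], [0.5, 0, 0]],
  [0, [-0.06, -0.035, 0.009], [1, 0, 0]],
  [0, [-0.072, -0.065, 0.016], [2, 0, 0]],
  [0, [-0.072, -0.1, 0.024], [3, 0, 0]],
  [0, [-0.072, -0.135, 0.032], [4, 0, 0]],
  [0, [-0.072, -0.17, 0.04], [5, 0, 0]],
  [0, [-0.072, -0.205, 0.048], [6.2, 0, 0]],
  [0, [-0.072, -0.24, 0.056], [7.4, 0, 0]],
  [0, [-0.072, -0.27, 0.063], [8.7, 0, 0]],
  [0, [-0.072, -0.2877, 0.0674], [8.7, 0, 0]],
])

```text
time: 6.03
eef_pos: [484.2, -202.0, 200.1]
eef_rot: [[-0.002, 0.581, 0.814], [-0.003, 0.814, -0.581], [-1.0, -0.003, -0.001]]
ft_force: [-0.7, 0.0, 0.1]
opening: 93.0
```

```bash
python3 - <<'E'
from plant import manip
from h import *
import pickle
s=manip.observe(); st(s)
d={n:manip.camera(n) for n in("top","scene")}
pickle.dump(d,open("cam2.pkl","wb"))
for n in d: cv2.imwrite(f"pics/{n}2.png",d[n]["color"][:,:,::-1])
for n,c in d.items():
    P=pts(c); H,S,V=cv2.split(cv2.cvtColor(c["color"],cv2.COLOR_RGB2HSV))
    m=(S<70)&(V>90)&(P[...,2]>29)&(P[...,2]<44)&(np.hypot(P[...,0]-554,P[...,1]-88)<75)
    q=P[m]; print(n,len(q), len(q) and cv2.minAreaRect(q[:,:2].astype(np.float32)))
print(rel(s,[485.2,-199.4,97],down(54.7)))
E
```

```text
t 6.03 p [ 484.2 -202.   200.1] y-az 54.5 F [-0.7  0.   0.1] open 93.0 j [-25. -12. 103.  -0.  89. -80.]
top 142 ((551.5946655273438, 86.47016906738281), (55.93791198730469, 99.76262664794922), 63.61794662475586)
scene 141 ((556.673583984375, 89.92103576660156), (56.853233337402344, 102.2208251953125), 64.16139221191406)
(array([ 0.1031,  0.0031, -0.0006]), array([-0.2 , -0.03,  0.2 ]))
```

View pics/scene2.png

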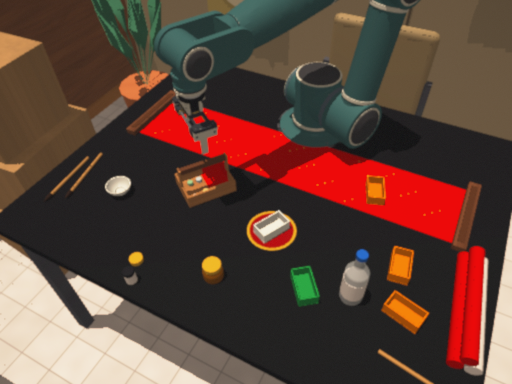

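View pics/top2.png

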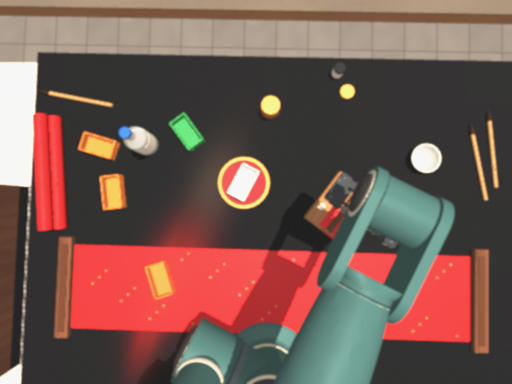

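The dish sits centred in the mat in both views (top px ~(243,182), scene px ~(271,227)). Next I go down onto the tote handle.

Emit:
carry_out([
  [0, [0.01, 0.003, 0], [-0.2, 0, 0.2]],
  [0, [0.025, 0.003, -0.0006], [-0.2, 0, 0.2]],
  [0, [0.042, 0.003, -0.0006], [-0.2, 0, 0.2]],
  [0, [0.06, 0.003, -0.0006], [-0.2, 0, 0.2]],
  [0, [0.075, 0.003, -0.0006], [-0.2, 0, 0.2]],
  [0, [0.088, 0.003, -0.0006], [-0.2, 0, 0.2]],
  [0, [0.096, 0.003, -0.0006], [-0.2, 0, 0.2]],
  [0, [0.101, 0.003, -0.0006], [-0.2, 0, 0.2]],
  [0, [0.103, 0.003, -0.0006], [-0.2, 0, 0.2]],
  [0, [0.103, 0.003, -0.0006], [-0.2, 0, 0.2]],
])

```text
time: 6.97
eef_pos: [485.5, -199.0, 96.9]
eef_rot: [[-0.001, 0.578, 0.816], [0.001, 0.816, -0.578], [-1.0, 0.0, -0.001]]
ft_force: [0.4, 0.5, 0.8]
opening: 92.8
```

Emit:
carry_out([
  [0.4, [0, 0, 0], [0, 0, 0]],
  [0.6, [0, 0, 0], [0, 0, 0]],
  [0.7, [0, 0, 0], [0, 0, 0]],
  [0.8, [0, 0, 0], [0, 0, 0]],
  [0.9, [0, 0, 0], [0, 0, 0]],
  [1, [0, 0, 0], [0, 0, 0]],
  [1, [0, 0, 0], [0, 0, 0]],
  [1, [0, 0, 0], [0, 0, 0]],
  [1, [0, 0, 0], [0, 0, 0]],
  [1, [0, 0, 0], [0, 0, 0]],
], newtons=20)

```text
time: 7.8
eef_pos: [485.5, -199.0, 96.9]
eef_rot: [[-0.001, 0.578, 0.816], [0.001, 0.816, -0.578], [-1.0, 0.0, -0.001]]
ft_force: [-0.4, 0.1, -0.1]
opening: 30.8
```

Emit:
carry_out([
  [1, [0, 0, 0], [0, 0, 0]],
  [1, [0, 0, 0], [0, 0, 0]],
  [1, [0, 0, 0], [0, 0, 0]],
  [1, [0, 0, 0], [0, 0, 0]],
  [1, [0, 0, 0], [0, 0, 0]],
  [1, [0, 0, 0], [0, 0, 0]],
  [1, [0, 0, 0], [0, 0, 0]],
  [1, [0, 0, 0], [0, 0, 0]],
  [1, [0, 0, 0], [0, 0, 0]],
  [1, [0, 0, 0], [0, 0, 0]],
], newtons=60)

```text
time: 8.63
eef_pos: [485.5, -199.0, 96.8]
eef_rot: [[-0.001, 0.578, 0.816], [0.001, 0.816, -0.578], [-1.0, 0.0, -0.001]]
ft_force: [-0.4, 0.2, -4.3]
opening: 15.7
```

```bash
python3 - <<'E'
from plant import manip
from h import *
s=manip.observe(); st(s)
d={n:manip.camera(n) for n in("top","scene")}
np.set_printoptions(precision=1,suppress=True)
c=d['scene']; cv2.imwrite('pics/s3.png',cv2.resize(c["color"][120:240,150:310,::-1],(800,600),interpolation=cv2.INTER_CUBIC))
E
```

```text
t 8.63 p [ 485.5 -199.    96.8] y-az 54.7 F [-0.4  0.2 -4.3] open 15.7 j [-25.  -8. 110.   0.  78. -80.]
```

View pics/s3.png

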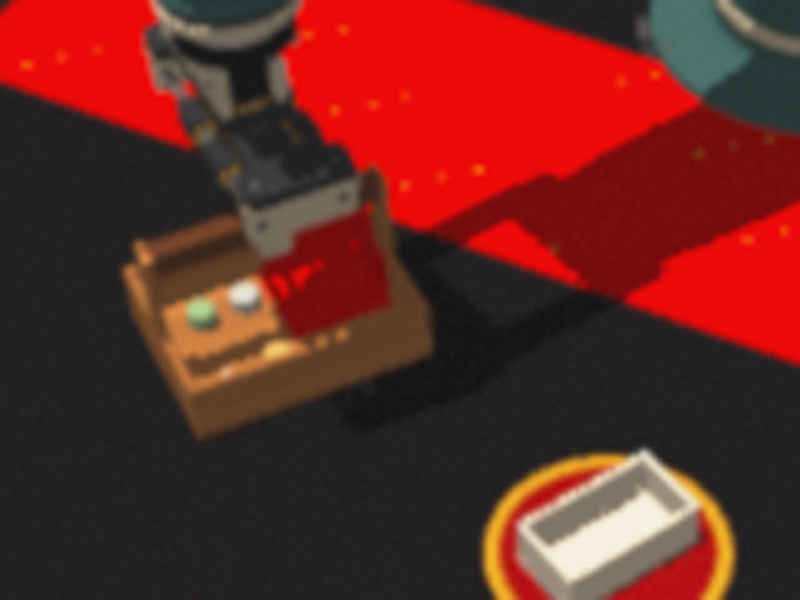

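The zoomed view shows the fingers closed on the handle bar at about (290,230). The opening is 15.7 mm, and the dish is clear on the mat. Now I lift gently.

Emit:
carry_out([
  [1, [-0.004, 0, 0], [0, 0, 0]],
  [1, [-0.012, 0, 0], [0, 0, 0]],
  [1, [-0.024, 0, 0], [0, 0, 0]],
  [1, [-0.04, 0, 0], [0, 0, 0]],
  [1, [-0.057, 0, 0], [0, 0, 0]],
  [1, [-0.075, 0, 0], [0, 0, 0]],
  [1, [-0.092, 0, 0], [0, 0, 0]],
  [1, [-0.107, 0, 0], [0, 0, 0]],
  [1, [-0.117, 0, 0], [0, 0, 0]],
  [1, [-0.12, 0, 0], [0, 0, 0]],
])

```text
time: 9.57
eef_pos: [486.0, -199.2, 219.5]
eef_rot: [[0.002, 0.578, 0.816], [-0.001, 0.816, -0.578], [-1.0, 0.001, 0.002]]
ft_force: [-0.5, 0.5, -5.0]
opening: 15.6
```

```bash
python3 - <<'E'
from plant import manip
from h import *
s=manip.observe(); st(s)
d={n:manip.camera(n) for n in("top","scene")}
np.set_printoptions(precision=3,suppress=True)
for n in d: cv2.imwrite(f"pics/{n}4.png",cv2.resize(d[n]["color"][:,:,::-1],(800,600)))
# tote frame plan: tilt th about (-1,1,0)/sqrt2 tote; tool y=-Y, z=-X, x=-Z
def final(th,corner,az=144.7):
    T=Ro.from_euler('z',az,degrees=True)*Ro.from_rotvec(np.array([-1,1,0])/np.sqrt(2)*np.radians(th))
    M=T.as_matrix(); grip=np.array(corner)-M@np.array([85,65,-105.])
    R=np.c_[-M[:,2],-M[:,1],-M[:,0]]; return grip+R[:,0]*8,R,M
for th,c in((0,[400,-100,160]),(36,[480,88,120]),(36,[554,88,62])):
    p,R,M=final(th,c); print(th,p.round(1),rel(s,p,R)); print(R)
E
```

```text
t 9.57 p [ 486.  -199.2  219.5] y-az 54.7 F [-0.5  0.5 -5. ] open 15.6 j [-25. -12. 102.   0.  90. -80.]
0 [506.9 -96.1 257. ] (array([-0.037,  0.096, -0.042]), array([ 0.02,  0.11, -0.04]))
[[-0.     0.578  0.816]
 [-0.     0.816 -0.578]
 [-1.    -0.    -0.   ]]
36 [510.8  78.9 260.8] (array([-0.041,  0.241, -0.14 ]), array([  0.04, -25.35,  25.41]))
[[ 0.579  0.445  0.683]
 [ 0.099  0.793 -0.601]
 [-0.809  0.416  0.416]]
36 [584.8  78.9 202.8] (array([ 0.017,  0.284, -0.08 ]), array([  0.04, -25.35,  25.41]))
[[ 0.579  0.445  0.683]
 [ 0.099  0.793 -0.601]
 [-0.809  0.416  0.416]]
```

View pics/scene4.png

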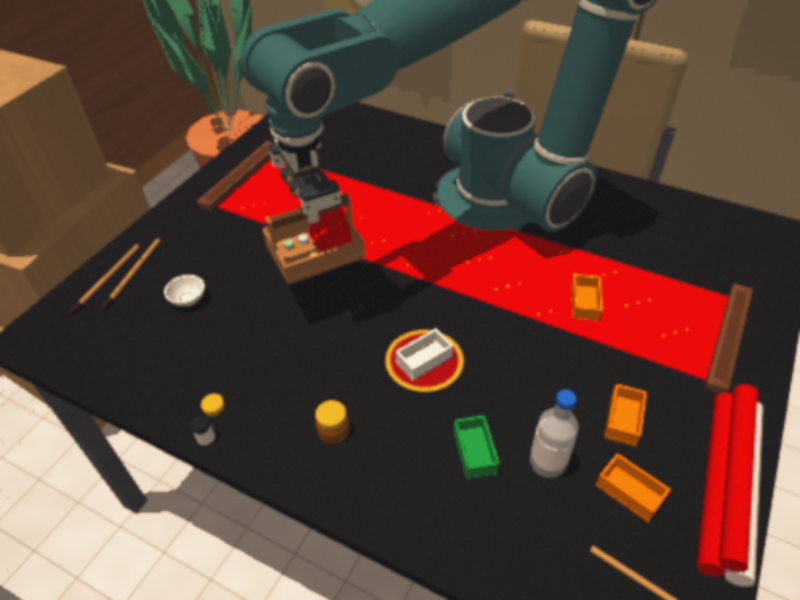

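The tote hangs level, with its red corner at about (350,255), and the dish is undisturbed. I'll carry it level to a spot over the dish first.

Emit:
carry_out([
  [1, [-0.002, 0.003, -0.001], [0, 0, 0]],
  [1, [-0.006, 0.01, -0.003], [0, 0, 0]],
  [1, [-0.012, 0.022, -0.006], [0, 0, 0]],
  [1, [-0.018, 0.038, -0.011], [0, 0, 0]],
  [1, [-0.024, 0.056, -0.016], [0, 0, 0]],
  [1, [-0.03, 0.075, -0.021], [0, 0, 0]],
  [1, [-0.03, 0.095, -0.027], [0, 0, 0]],
  [1, [-0.03, 0.115, -0.032], [0, 0, 0]],
  [1, [-0.03, 0.135, -0.038], [0, 0, 0]],
  [1, [-0.03, 0.154, -0.043], [0, 0, 0]],
])

```text
time: 10.5
eef_pos: [539.8, -46.3, 247.7]
eef_rot: [[0.0, 0.577, 0.817], [0.001, 0.817, -0.577], [-1.0, 0.001, -0.0]]
ft_force: [0.2, -1.3, -4.0]
opening: 15.6
```

```bash
python3 - <<'E'
from plant import manip
from h import *
s=manip.observe(); st(s)
print(rel(s,[585,79,250],down(54.7)))
E
```

```text
t 10.5 p [539.8 -46.3 247.7] y-az 54.8 F [ 0.2 -1.3 -4. ] open 15.6 j [ -8. -10.  97.   0.  93. -62.]
(array([-0.0022,  0.1284, -0.0354]), array([ 0.05, -0.02, -0.03]))
```

Emit:
carry_out([
  [1, [0, 0.018, -0.005], [0, 0, 0]],
  [1, [0, 0.036, -0.01], [0, 0, 0]],
  [1, [0, 0.053, -0.015], [0, 0, 0]],
  [1, [0, 0.07, -0.019], [0, 0, 0]],
  [1, [0, 0.085, -0.023], [0, 0, 0]],
  [1, [0, 0.1, -0.027], [0, 0, 0]],
  [1, [0, 0.112, -0.031], [0, 0, 0]],
  [1, [0, 0.121, -0.033], [0, 0, 0]],
  [1, [0, 0.127, -0.035], [0, 0, 0]],
  [1, [0, 0.1284, -0.0354], [0, 0, 0]],
])

```text
time: 11.33
eef_pos: [585.1, 80.0, 247.6]
eef_rot: [[-0.0, 0.576, 0.817], [0.001, 0.817, -0.576], [-1.0, 0.0, -0.001]]
ft_force: [0.2, -0.2, -5.4]
opening: 15.7
```

Emit:
carry_out([
  [1, [0, 0, 0], [0, -0.7, 0.7]],
  [1, [0, 0, 0], [0, -1.8, 1.8]],
  [1, [0, 0, 0], [0, -3, 3]],
  [1, [0, 0, 0], [0, -4.4, 4.4]],
  [1, [0, 0, 0], [0, -5.8, 5.8]],
  [1, [0, 0, 0], [0, -7.2, 7.2]],
  [1, [0, 0, 0], [0, -8.5, 8.5]],
  [1, [0, 0, 0], [0, -9.7, 9.7]],
  [1, [0, 0, 0], [0, -10.6, 10.6]],
  [1, [0, 0, 0], [0, -11, 11]],
])

```text
time: 12.17
eef_pos: [584.7, 79.5, 247.8]
eef_rot: [[0.266, 0.551, 0.791], [0.046, 0.812, -0.582], [-0.963, 0.191, 0.19]]
ft_force: [-0.4, 0.3, -5.0]
opening: 15.9
```

```bash
cat >> h.py <<'E'
def final(th,corner,az=144.7):
    T=Ro.from_euler('z',az,degrees=True)*Ro.from_rotvec(np.array([-1,1,0])/np.sqrt(2)*np.radians(th))
    M=T.as_matrix(); grip=np.array(corner)-M@np.array([85,65,-105.])
    R=np.c_[-M[:,2],-M[:,1],-M[:,0]]; return grip+R[:,0]*8,R,M
def cornerof(s):
    R=s["eef_rot"]; M=np.c_[-R[:,2],-R[:,1],-R[:,0]]
    return s["eef_pos"]-R[:,0]*8+M@np.array([85,65,-105.]), np.degrees(np.arccos(M[2,2]))
E
python3 - <<'E'
from plant import manip
from h import *
s=manip.observe(); st(s); print(cornerof(s), s["joint_pos"].round(1))
p,R,M=final(36,[554,88,110]); print(rel(s,p,R))
d={n:manip.camera(n) for n in("top","scene")}
for n in d: cv2.imwrite(f"pics/{n}5.png",cv2.resize(d[n]["color"][:,:,::-1],(800,600)))
E
```

```text
t 12.17 p [584.7  79.5 247.8] y-az 55.8 F [-0.4  0.3 -5. ] open 15.9 j [  5. -14. 102.   1.  77. -50.]
(array([507.4172425 ,  80.61781401, 125.77293426]), np.float64(15.647497959775533)) [  4.6 -14.1 101.7   1.5  76.8 -50.3]
(array([-0.0029,  0.0001,  0.001 ]), array([  0.04, -14.43,  14.35]))
```

View pics/scene5.png

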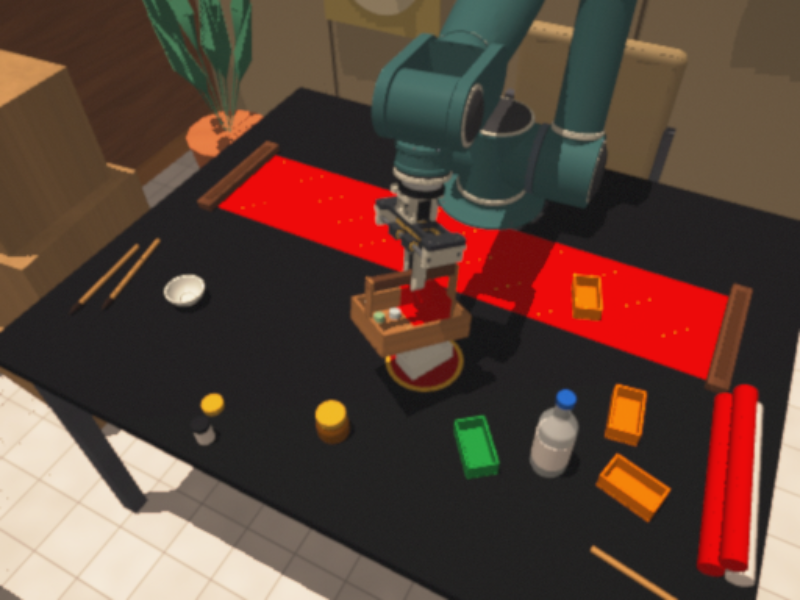

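The tote is tilted about 15.6° and held over the dish, with the stones still visible at about (390,315). I'll tilt it the rest of the way.

Emit:
carry_out([
  [1, [0, 0, 0], [0, -1, 1]],
  [1, [0, 0, 0], [0, -2.6, 2.6]],
  [1, [0, 0, 0], [0, -4.4, 4.4]],
  [1, [0, 0, 0], [0, -6.2, 6.2]],
  [1, [0, 0, 0], [0, -8, 8]],
  [1, [0, 0, 0], [0, -9.8, 9.8]],
  [1, [0, 0, 0], [0, -11.5, 11.5]],
  [1, [0, 0, 0], [0, -13, 13]],
  [1, [0, 0, 0], [0, -14, 14]],
  [1, [0, 0, 0], [0, -14.4, 14.4]],
])

```text
time: 13.1
eef_pos: [584.4, 79.6, 247.4]
eef_rot: [[0.579, 0.444, 0.684], [0.1, 0.794, -0.6], [-0.809, 0.416, 0.415]]
ft_force: [-0.9, -0.2, -4.8]
opening: 15.6
```

Emit:
carry_out([
  [1, [0, 0, 0], [0, 0, 0]],
  [1, [0, 0, 0], [0, 0, 0]],
  [1, [0, 0, 0], [0, 0, 0]],
  [1, [0, 0, 0], [0, 0, 0]],
  [1, [0, 0, 0], [0, 0, 0]],
  [1, [0, 0, 0], [0, 0, 0]],
  [1, [0, 0, 0], [0, 0, 0]],
  [1, [0, 0, 0], [0, 0, 0]],
  [1, [0, 0, 0], [0, 0, 0]],
  [1, [0, 0, 0], [0, 0, 0]],
])

```text
time: 13.93
eef_pos: [584.4, 79.6, 247.4]
eef_rot: [[0.579, 0.444, 0.684], [0.1, 0.794, -0.6], [-0.809, 0.416, 0.415]]
ft_force: [0.2, 0.6, -4.8]
opening: 15.3
```

```bash
python3 - <<'E'
from plant import manip
from h import *
s=manip.observe(); st(s); print(cornerof(s))
p,R,M=final(36,[554,88,62]); print(rel(s,p,R))
import pickle
d={n:manip.camera(n) for n in("top","scene")}; pickle.dump((s,d),open("cam6.pkl","wb"))
a=d["scene"]["color"][150:246,190:318,::-1]; b=d["top"]["color"][130:226,190:318,::-1]
cv2.imwrite("pics/s6.png",cv2.resize(a,(800,600),interpolation=cv2.INTER_CUBIC))
cv2.imwrite("pics/t6.png",cv2.resize(b,(800,600),interpolation=cv2.INTER_CUBIC))
E
```

```text
t 13.93 p [584.4  79.6 247.4] y-az 60.8 F [ 0.2  0.6 -4.8] open 15.3 j [  3. -26. 115.   5.  56. -53.]
(array([553.60343701,  88.72615841, 106.55431592]), np.float64(35.995402388993725))
(array([ 0.0362, -0.0189, -0.0178]), array([ 0.04, -0.05, -0.05]))
```

View pics/s6.png

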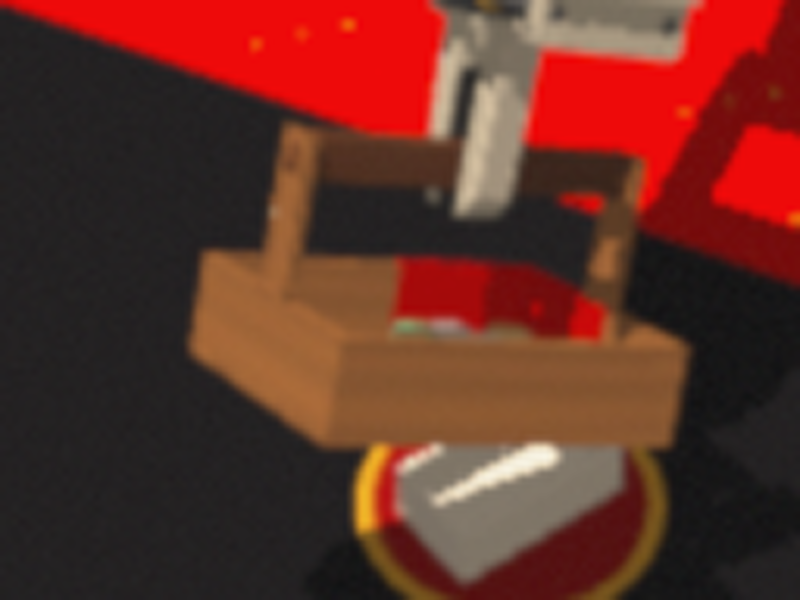

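View pics/t6.png

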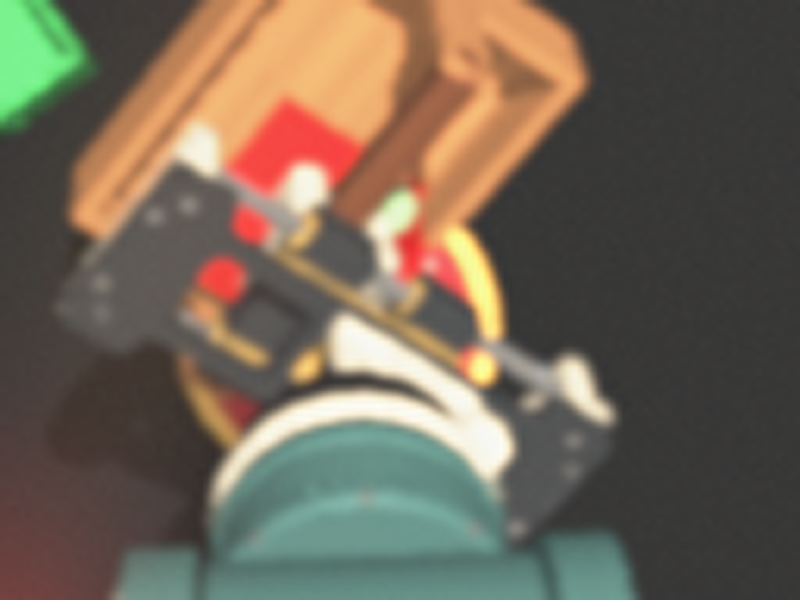

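Both views show the stones gathered at the red corner. The green one is near the edge of the paint (top zoom (398,210)), so I'll measure it in the tote's frame.

```bash
cat >> h.py <<'E'
def tocorner(c,uv,s,h):
    "cast ray on plane h above tote underside; coordinates in red_corner frame"
    R=s["eef_rot"]; M=np.c_[-R[:,2],-R[:,1],-R[:,0]]; C0,_=cornerof(s)
    Rc,t=RT(c); O=M.T@(-Rc.T@t-C0); uv=np.atleast_2d(np.array(uv,float))
    d=((np.linalg.inv(c["K"])@np.c_[uv,np.ones(len(uv))].T).T@Rc)@M
    return O+d*((h-O[2])/d[:,2])[:,None]
E
python3 - <<'E'
import pickle
from h import *
np.set_printoptions(precision=1,suppress=True)
s,d=pickle.load(open("cam6.pkl","rb"))
def z(u,v,o): return [o[0]+(u+.5)/6.25-.5,o[1]+(v+.5)/6.25-.5]
T=lambda u,v:z(u,v,(190,130)); S=lambda u,v:z(u,v,(190,150))
print('top green,white,', tocorner(d['top'],[T(398,210),T(383,245),T(305,190)],s,19))
print('red patch corner marks floor', tocorner(d['top'],[T(290,98),T(365,150)],s,6))
print('scene green', tocorner(d['scene'],[S(408,328),S(450,328),S(515,328)],s,19))
# tote corner check: predicted rim corners in the images
R=s["eef_rot"]; M=np.c_[-R[:,2],-R[:,1],-R[:,0]]; C0,_=cornerof(s)
for n,o in(('scene',(190,150)),('top',(190,130))):
    q=proj(d[n],np.array([C0+M@np.array(v) for v in([0,-130,45],[-170,-130,45],[-170,0,45],[-170,-130,0])])); print(n,(q-np.array(o))*6.25)
E
```

```text
top green,white, [[-69.4 -10.4  19. ]
 [-52.1  -5.1  19. ]
 [-54.2 -48.2  19. ]]
red patch corner marks floor [[-80.1 -74.4   6. ]
 [-78.9 -34.3   6. ]]
scene green [[-74.1 -23.6  19. ]
 [-50.6 -21.4  19. ]
 [-13.1 -17.8  19. ]]
scene [[683.7 341.1]
 [338.3 331.1]
 [200.3 247.3]
 [320.5 439.1]]
top [[  63.1  211.1]
 [ 313.  -109.7]
 [ 575.1   73. ]
 [ 308.4 -153. ]]
```

Emit:
carry_out([
  [1, [0, 0, 0], [0, 1, -1]],
  [1, [0, 0, 0], [0, 2.6, -2.6]],
  [1, [0, 0, 0], [0, 4.4, -4.4]],
  [1, [0, 0, 0], [0, 6.2, -6.2]],
  [1, [0, 0, 0], [0, 8, -8]],
  [1, [0, 0, 0], [0, 10, -10]],
  [1, [0, 0, 0], [0, 12, -12]],
  [1, [0, 0, 0], [0, 14, -14]],
  [1, [0, 0, 0], [0, 15.5, -15.5]],
  [1, [0, 0, 0], [0, 16, -16]],
])

```text
time: 14.87
eef_pos: [585.0, 79.7, 247.4]
eef_rot: [[0.226, 0.558, 0.798], [0.04, 0.814, -0.58], [-0.973, 0.163, 0.162]]
ft_force: [0.7, 0.1, -4.4]
opening: 15.4
```

```bash
python3 - <<'E'
from plant import manip
from h import *
s=manip.observe(); st(s); print(cornerof(s))
import pickle
d={n:manip.camera(n) for n in("top","scene")}; pickle.dump((s,d),open("cam7.pkl","wb"))
a=d["scene"]["color"][155:227,210:306,::-1]; b=d["top"]["color"][130:226,190:318,::-1]
cv2.imwrite("pics/s7.png",cv2.resize(a,(800,600),interpolation=cv2.INTER_CUBIC))
cv2.imwrite("pics/t7.png",cv2.resize(b,(800,600),interpolation=cv2.INTER_CUBIC))
E
```

```text
t 14.87 p [585.   79.7 247.4] y-az 55.5 F [ 0.7  0.1 -4.4] open 15.4 j [  5. -13. 100.   1.  79. -50.]
(array([502.83462324,  79.95392705, 128.65229285]), np.float64(13.283238999688534))
```

View pics/s7.png

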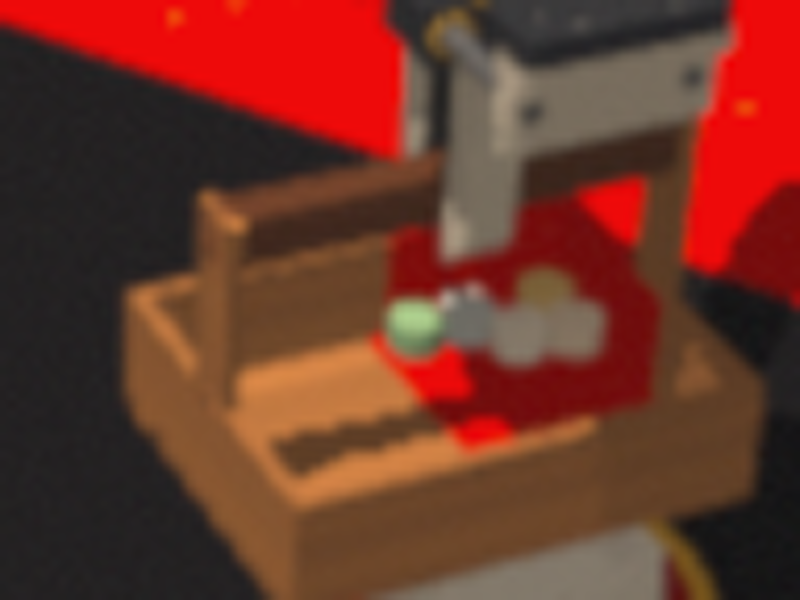

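View pics/t7.png

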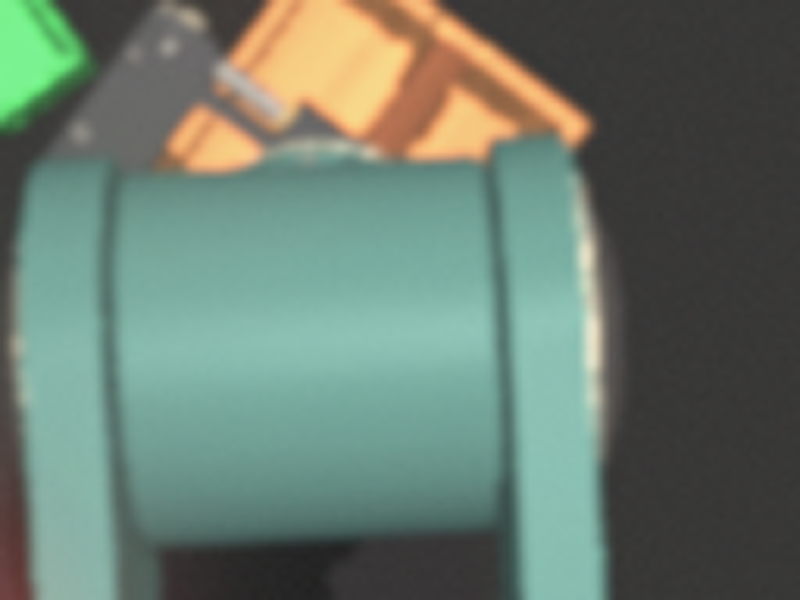

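All five stones are visible at the red corner in the scene zoom: green (413,318), grey (470,310), honey (545,283), and white and cream at (520,330) and (580,322).

```bash
python3 - <<'E'
import pickle
from h import *
np.set_printoptions(precision=1,suppress=True)
s,d=pickle.load(open("cam7.pkl","rb"))
S=lambda u,v:[210+(u+.5)/8.333-.5,155+(v+.5)/8.333-.5]
print(tocorner(d['scene'],[S(413,328),S(470,320),S(545,293),S(520,335),S(580,328)],s,12.5))
print('patch edge', tocorner(d['scene'],[S(375,340),S(460,445)],s,6))
E
```

```text
[[-68.2 -17.   12.5]
 [-47.5 -20.3  12.5]
 [-14.8 -15.6  12.5]
 [-35.8 -35.3  12.5]
 [-14.3 -39.7  12.5]]
patch edge [[-79.1 -10.1   6. ]
 [-81.2 -76.7   6. ]]
```

All five are inside the red square with at least 14 mm to spare. I'll tilt back to 36° and lower.

Emit:
carry_out([
  [1, [0, 0, 0], [0, -1, 1]],
  [1, [0, 0, 0], [0, -2.6, 2.6]],
  [1, [0, 0, 0], [0, -4.4, 4.4]],
  [1, [0, 0, 0], [0, -6.2, 6.2]],
  [1, [0, 0, 0], [0, -8, 8]],
  [1, [0, 0, 0], [0, -10, 10]],
  [1, [0, 0, 0], [0, -12, 12]],
  [1, [0, 0, 0], [0, -14, 14]],
  [1, [0, 0, 0], [0, -15.5, 15.5]],
  [1, [0, 0, 0], [0, -16, 16]],
])

```text
time: 15.8
eef_pos: [584.0, 79.5, 246.9]
eef_rot: [[0.582, 0.443, 0.683], [0.101, 0.793, -0.6], [-0.807, 0.418, 0.417]]
ft_force: [0.3, 0.0, -5.7]
opening: 15.2
```

```bash
python3 - <<'E'
from plant import manip
from h import *
s=manip.observe(); st(s); print(cornerof(s))
p,R,M=final(36,[554,88,64]); print(rel(s,p,R))
E
```

```text
t 15.8 p [584.   79.5 246.9] y-az 60.8 F [ 0.3  0.  -5.7] open 15.2 j [  3. -27. 115.   5.  55. -53.]
(array([553.66457524,  88.7558856 , 105.9677838 ]), np.float64(36.17724146350194))
(array([ 0.0343, -0.0177, -0.0166]), array([ 0.04,  0.08, -0.17]))
```

Emit:
carry_out([
  [1, [0.002, -0.001, -0.001], [0, 0, 0]],
  [1, [0.006, -0.003, -0.003], [0, 0, 0]],
  [1, [0.011, -0.0055, -0.0055], [0, 0, 0]],
  [1, [0.017, -0.0085, -0.0085], [0, 0, 0]],
  [1, [0.023, -0.0115, -0.011], [0, 0, 0]],
  [1, [0.028, -0.0145, -0.0135], [0, 0, 0]],
  [1, [0.032, -0.0165, -0.0155], [0, 0, 0]],
  [1, [0.034, -0.0175, -0.0165], [0, 0, 0]],
  [1, [0.0343, -0.0177, -0.0166], [0, 0, 0]],
  [1, [0.0343, -0.0177, -0.0166], [0, 0, 0]],
])

```text
time: 16.63
eef_pos: [584.9, 78.9, 204.9]
eef_rot: [[0.582, 0.443, 0.683], [0.101, 0.793, -0.6], [-0.807, 0.418, 0.417]]
ft_force: [0.3, 0.5, -5.0]
opening: 15.8
```

Emit:
carry_out([
  [1, [0, 0, 0], [0, 0, 0]],
  [1, [0, 0, 0], [0, 0, 0]],
  [1, [0, 0, 0], [0, 0, 0]],
  [1, [0, 0, 0], [0, 0, 0]],
  [1, [0, 0, 0], [0, 0, 0]],
  [1, [0, 0, 0], [0, 0, 0]],
  [1, [0, 0, 0], [0, 0, 0]],
  [1, [0, 0, 0], [0, 0, 0]],
  [1, [0, 0, 0], [0, 0, 0]],
  [1, [0, 0, 0], [0, 0, 0]],
])

```text
time: 17.47
eef_pos: [584.9, 78.9, 204.8]
eef_rot: [[0.582, 0.443, 0.683], [0.101, 0.793, -0.6], [-0.807, 0.418, 0.417]]
ft_force: [-0.3, -0.4, -4.6]
opening: 15.6
```

```bash
python3 - <<'E'
from plant import manip
from h import *
s=manip.observe(); st(s); print(cornerof(s))
d={n:manip.camera(n) for n in("top","scene")}
a=d["scene"]["color"][150:270,190:350,::-1]; b=d["top"]["color"][130:226,190:318,::-1]
cv2.imwrite("pics/s8.png",cv2.resize(a,(800,600),interpolation=cv2.INTER_CUBIC))
cv2.imwrite("pics/t8.png",cv2.resize(b,(800,600),interpolation=cv2.INTER_CUBIC))
R=s["eef_rot"]; M=np.c_[-R[:,2],-R[:,1],-R[:,0]]; C0,_=cornerof(s)
print((proj(d["scene"],np.array([C0+M@np.array(v) for v in([0,-130,45],[-170,-130,45],[-170,0,45.],[-170,-130,0])]))-[190,150])*5)
E
```

```text
t 17.47 p [584.9  78.9 204.8] y-az 60.8 F [-0.3 -0.4 -4.6] open 15.6 j [  3. -25. 118.   5.  51. -53.]
(array([554.48587238,  88.1074304 ,  63.93325226]), np.float64(36.17191693784552))
[[540.95788854 324.5167889 ]
 [272.45911107 320.34079614]
 [164.77367312 250.50754371]
 [258.47488032 403.75408963]]
```

View pics/s8.png

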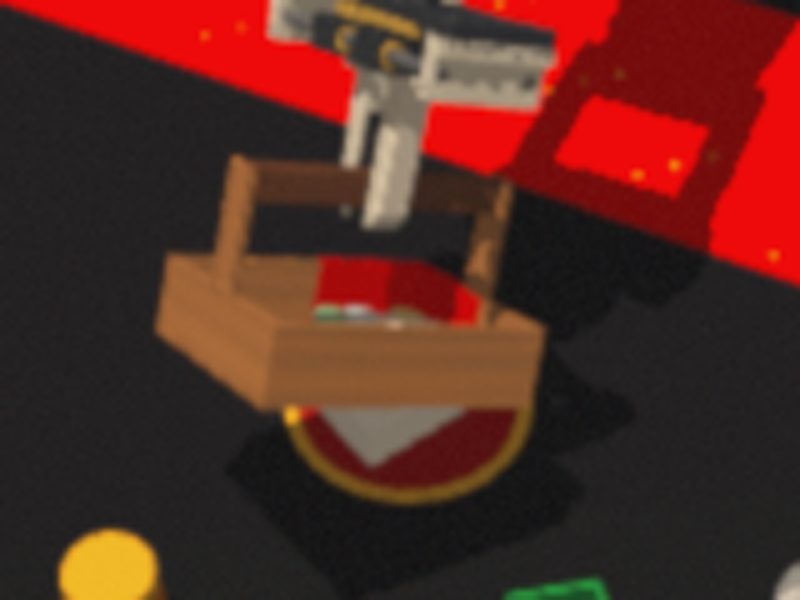

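View pics/t8.png

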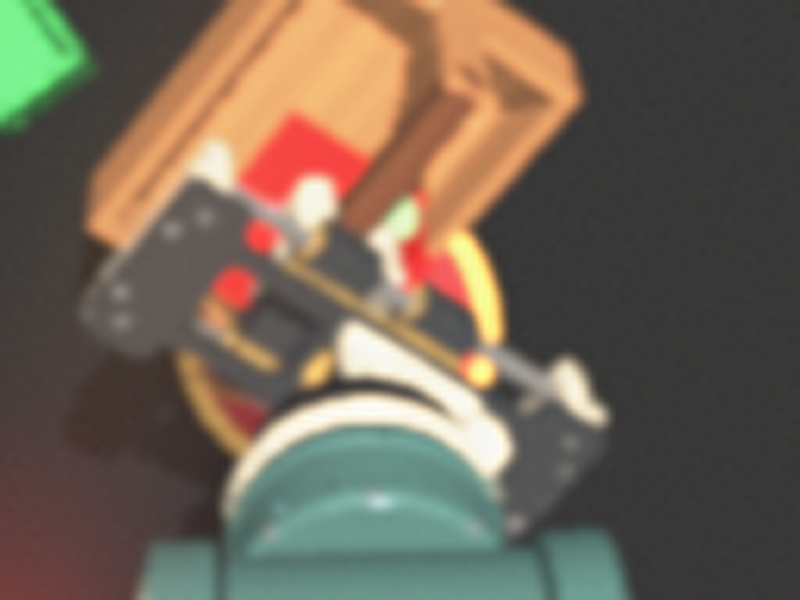

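The tote corners sit where predicted (scene zoom (541,324) and (272,320)), so it has not slipped in the grip. The stones are still in the red corner, and the dish stands clear below. Handing in.

```bash
python3 -c "
from plant import manip
print(manip.sign_off())"
```

```text
the job is handed in; nothing more can be done
None
```

I stood the white dish in the middle of the red spot and let go of it. Then I lifted the tote by its handle, tilted it towards the red corner, and handed the job in at 17.5 s with the tote still held up and still. Sign-off gives no verdict, so these are my own last checks.

- **Dish:** it stood within about 3 mm of the spot centre in both camera views, measured after release. In the final pictures it is mostly hidden under the tote, but what shows looks undisturbed.
- **Tote:** it was tilted 36.2°, gripped at 60 N with no visible slip. From the arm's pose, the red corner was 64 mm up and within about 1 mm of where I put the dish. That leaves about 28 mm above the dish rim, and the wrist force showed only the tote's weight.
- **Stones:** I tilted back to 13° for a clear look, and all five were inside the red square. The farthest was 68 mm from the corner in that view, and an earlier look put it at 69–74 mm, against a limit of 83 mm. After the final tilt only some of the stones were visible, and those had not moved.
- **Jar, bottle and bowl:** I kept well clear of all three and did not measure them again.

The two cameras disagreed by about 4–5 mm on positions throughout, so I used their average.

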